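Put the pattern stamp away and swing the box lid shut

ROBOT

A 6-joint arm with a two-finger parallel gripper is mounted at the origin on the work surface. World frame = base frame: x ahead of the robot, y to its left, z up, the work surface at z = 0. Lengths are in mm, angles in rad, forces in N, time in s.
With the tool pointing down it reaches from about 275 to 750 mm from the base axis. Payload 10.2 kg.
Tool frame: the origin (TCP) lies at the very end of the fingers, on their centre line; the grasp point (between the pads) lies 19 mm behind it; z points along the fingers, y is the line along which they close (so a half turn about z gives the same grasp; the last joint's range is limited). The gripper opens to 85 mm and grips with 20 to 120 N. Pads are 22 mm wide; open, the fingers measure 114 mm over their backs; the gripper's body (76 mm by 85 mm) begins 54 mm behind the grasp point. The pads swing forward as they close: fully open they stand 13 mm farther back than shut.
Start: joints at [1.004, 0.313, 1.498, -0, 1.331, -0.223], TCP at [176.973, 494.279, 231.294] pointing down, gripper open.
Joint ranges: [-2.94, 2.94], [-0.97, 2.17], [0.19, 2.56], [-1.23, 4.37], [0.02, 3.11], [-2.88, 2.88]. Speed limits (rad/s): [2.39, 2.39, 3.01, 3.14, 3.14, 3.14].

INTERFACE

Orientations are given as a unit quaternion [w, x, y, z].
In Python, from rig import * gives the robot as it stands. The module is installed in compiled form; this text tells all that it offers.
- The arm moves only by the shell command python3 -m crank 'ROWS' [FORCE]. ROWS is JSON, a list that holds one entry, the list of rows, each a list of 7 numbers: the shift along the tool's x, y, z in units of 25 mm (1.0 is 25 mm), then the turn, a rotation vector about the tool's x, y, z in units of 8 degrees (1.0 is 8 degrees), then the finger opening in mm, from 0 to 85.4. A call has exactly 8 rows; each row shifts and turns the commanded pose from where the row before left it, along the tool's axes as they then stand; what a row does not reach is not made up. A row lasts 1/10 s, in which the tool goes at most 50 mm and 8.59 degrees, less where a joint would pass 70% of its speed; a pose out of reach is approached as far as the arm can. A call is refused whole if a number of a shift passes 1 or a number of a turn 1, either way. A call with a gripper value outside its range is refused whole. The fingers move at their own pace and stop on an object; FORCE is the grip in N (left out, the last holds). Time passes only in rows, so rows that do not move let the fingers close, or fill a call up. It gives the time, the measured TCP pose, the force, the opening and the grip force at its end, in the units of the state.
- sense(): the state, without advancing time (a new reading comes with each control period).
- capture(name): name is "side" or "top"; returns the picture (420x560x3 uint8, blue, green, red); there is no depth.
- camera_model(name): a dict with "fx", "fy", "cx", "cy" (pixels), "world_from_camera" (4x4, takes a point from camera to world coordinates). Camera axes: x right, y up, looking along -z (the intrinsics and any distortion apply to the point x, -y, -z); pixel columns grow to the right and rows downward; lengths in mm; the calibration is good to about 2 mm. A picture is of the moment at which its call begins. camera_model takes no time and is no camera call.
- finish_job(): hands the job in; it is judged then, once.
The state is a dict: "time_s": time; "joints": joint angles; "dq": joint speeds; "tau": joint torques, N m; "eef_pos": TCP position; "ee_rot": TCP orientation; "force": force on the tool from outside, world axes, zero at the start; "wrist_torque": the same for the moment, N m; "grip_width": opening from 0.0 (shut) to 1.0 (fully open); "grip_force": force on a finger pad.
Only numpy, scipy, OpenCV 4.12 (cv2) and the standard library are available. Lean on these libraries where they do the work, as an engineer would, in place of code of your own. Each camera call takes 0.05 s, during which the arm holds its last target. There are 200 camera calls.

TASK

Put the loose wooden pattern stamp away in the empty compartment of the stamp box, standing on the compartment floor with its handle up. Then push the swivel lid round on its corner pin until it lies squarely over the box with its edges in line with the box sides. Leave the paint tin, the bowl on the banding wheel and the trimming tool where they are, and the other stamp in its compartment.

Things in the scene. Friction and masses are not known exactly. Their poses are not given: they have to be found in the camera images.
- box: Dark wooden box, open on top, screwed down. Outside 140 (own x) x 210 (own y) x 70 mm high; walls and floor 10 mm; an 8 mm divider, its top 58 mm above the bench, makes two 120 x 91 mm compartments side by side along y: the -y one is empty, the +y one holds the other stamp. Origin: centre of the underside; z up, -x side roughly towards the robot (yaw within 0.3 rad).
- free_well (a point): Centre of the floor of the empty compartment (box frame: x 0, y -49.5, z 10 mm); axes as the box's.
- pin (a point): Axis of the lid's brass corner pin, at the lid's top face: box frame x +55, y +90, z 83 mm. The pin sits 15 mm in from two edges of the lid; its head stands 3 mm above it.
- lid (a joint): Angle (rad) of the swivel lid about the upright pin. 0: squarely over the box. Grows as it opens, clockwise from above, towards the robot and to its left; starts 1.0 to 1.6. No stop at shut: it can be pushed past (to -0.6) and back. About 1 N at the free corner moves it; it stays where left. The lid is a 140 x 210 x 12 mm mid-brown plate with rosettes, 0.28 kg, underside 71 mm above the bench.
- lid_corner (a point): The lid's free corner, diagonally across from the pin, on its top face (box frame x -70, y -105, z 83 mm when shut). The 210 mm edge that ends here lies 125 mm from the pin's axis; it is the box's -x side when shut. Pushing square against it near this corner swings the lid shut.
- stamp: Loose pattern stamp of pale wood, 0.06 to 0.12 kg: a block 80 (own x) x 45 (own y) x 20 mm high with a bar handle centred on top, 56 long (own x) x 16 wide (own y) x 30 mm high, so 50 mm in all. Origin: centre of the underside; own z up. It stands on the bench to the robot's right.
- old_stamp: The other stamp, same shape in mid-brown wood, standing in the +y compartment of the box. Origin: centre of the underside.
- tin: Steel paint tin with orange and green bands, 80 mm diameter, 80 mm high, standing near the stamp; which of the two is nearer the robot varies. Origin: centre of the underside.
- bowl: Dark terracotta bowl with rosettes, about 190 mm wide, 70 mm high, standing on the banding wheel. Origin: centre of its underside.
- wheel: Banding wheel (potter's turntable), disc 200 mm diameter, top 44 mm above the bench, to the left of the box; fixed. Origin: centre of the underside.
- loop_tool: Trimming tool 170 mm long, wooden handle with a flat steel loop, lying on the bench in front of the box, 12 mm high.
Things that resemble listed ones, but are neither listed nor needed, are in the scene too. What is meant by the stamp is not green, grey or purple, and is the larger of those in its own colour.

How it is judged:
By the outcome, as a careful person would: the job done as asked, in the order asked, and still so for the second after the job is handed in, with the robot touching nothing.
It also fails if it takes over 48 s, if anything falls off the work surface, if the arm or the gripper's body presses on something with over 40 N, if the wrist force passes 120 N, or if a joint passes its speed limit or range.

## Working session

There is one attempt and no reset: what is moved stays moved. The work goes in short steps, Python scripts to look and compute and a shell command to move; the robot and the scene stay as the last step left them, time stands still between calls to the robot, and variables do not carry over. Pictures are saved under pics/ and viewed, at most 10 in all, crops included, and the job is handed in when it is done.

```bash
mkdir -p pics; cat > h.py <<'E'
from rig import *
import numpy as np, cv2
def ray(cam,u,v):
    m=camera_model(cam);T=np.array(m["world_from_camera"])
    d=T[:3,:3]@np.array([(u-m["cx"])/m["fx"],-(v-m["cy"])/m["fy"],-1.0])
    return T[:3,3],d
def onz(cam,u,v,z):
    o,d=ray(cam,u,v);return o+d*(z-o[2])/d[2]
def proj(cam,p):
    m=camera_model(cam);T=np.linalg.inv(np.array(m["world_from_camera"]))
    q=T[:3,:3]@np.array(p,float)+T[:3,3]
    return m["cx"]+m["fx"]*q[0]/-q[2], m["cy"]-m["fy"]*q[1]/-q[2]
E
python3 - <<'E'
from h import *
for c in("top","side"):
    cv2.imwrite(f"pics/{c}0.png",capture(c)); m=camera_model(c)
    print({k:(np.round(v,3).tolist() if k=="world_from_camera" else v) for k,v in m.items()})
s=sense();print(s["eef_pos"],s["ee_rot"],s["force"])
E
```

```text
{'fx': 415.11265909404074, 'fy': 415.11265909404074, 'cx': 272.4156585848056, 'cy': 210.47580307277846, 'world_from_camera': [[0.002, 0.978, -0.21, 299.227], [-1.0, 0.002, -0.003, -34.766], [-0.002, 0.21, 0.978, 1333.424], [0.0, 0.0, 0.0, 1.0]]}
{'fx': 392.10826125722025, 'fy': 392.10826125722025, 'cx': 278.50978212884957, 'cy': 210.7625791800722, 'world_from_camera': [[0.992, 0.043, -0.115, 439.335], [-0.121, 0.521, -0.845, -911.033], [0.024, 0.852, 0.522, 637.999], [0.0, 0.0, 0.0, 1.0]]}
[176.83047113 494.08582044 230.82134474] [-2.18390259e-04  1.71050648e-01  9.85262086e-01 -4.99213702e-04] [0.22438425 0.00550847 0.18682392]
```

View pics/top0.png

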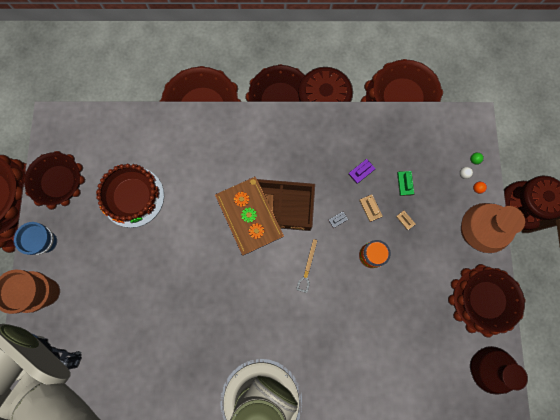

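View pics/side0.png

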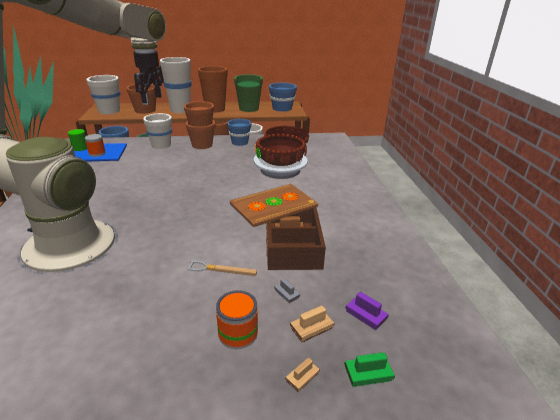

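The top view shows the lid at (250,215), the box at (288,204), the tin at (376,254) and the trimming tool at (309,265). The stamp candidates in the top view are purple (362,171), green (405,183), grey (339,219), larger pale (371,208) and smaller pale (406,220). The larger pale one fits: it is not an excluded colour, and it is the bigger of the two pale ones. I'll confirm it in a crop.

```bash
python3 - <<'E'
from h import *
t=cv2.imread("pics/top0.png");s=cv2.imread("pics/side0.png")
a=cv2.resize(t[150:280,205:425],None,fx=3.6,fy=3.6,interpolation=cv2.INTER_CUBIC)
cv2.imwrite("pics/crop_t.png",a)
b=cv2.resize(s[180:390,180:400],None,fx=2.8,fy=2.8,interpolation=cv2.INTER_CUBIC);cv2.imwrite("pics/crop_s.png",b)
for n,im in(("top",t),("side",s)):
    hsv=cv2.cvtColor(im,cv2.COLOR_BGR2HSV)
    m=cv2.inRange(hsv,(8,70,120),(22,200,255))
    k,l,st,c=cv2.connectedComponentsWithStats(m)
    for i in range(1,k):
        if st[i,4]>40 and (n=="side" or 300<c[i][0]<420):
            r=cv2.minAreaRect(np.argwhere(l==i)[:,::-1].astype(np.float32))
            print(n,c[i].round(1),st[i],r, onz(n,*r[0],20).round(1))
for p in((371,208),(406,220)): print(p,t[p[1],p[0]])
E
```

```text
top [371.  207.5] [360 194  23  27 300] ((370.800048828125, 207.6000518798828), (25.043960571289062, 13.416407585144043), 63.43495178222656) [ 591.4 -349.8   20. ]
top [405.8 219.6] [397 211  19  18 159] ((405.80322265625, 219.66390991210938), (18.43731117248535, 9.858839988708496), 50.19443130493164) [ 551.8 -460.5   20. ]
top [309.9 258. ] [304 239  13  39 171] ((309.941162109375, 258.2353210449219), (4.365641117095947, 39.290767669677734), 14.03624439239502) [ 427.3 -150.    20. ]
side [292.6  54.3] [  117     0   289   137 24432] ((261.0, 68.0), (136.0, 288.0), 90.0) [ 689.8 2103.9   20. ]
side [71.  67.6] [    3     2   184   140 10489] ((89.94964599609375, 60.87649917602539), (145.4130401611328, 170.07740783691406), 80.1541748046875) [-587.5 2362.1   20. ]
side [ 10.9 112.2] [  4  85  17  58 185] ((10.738458633422852, 113.70768737792969), (58.93829345703125, 4.385290145874023), 74.74488067626953) [-601.6 1080.6   20. ]
side [  9.8 124.4] [  5 109  12  32  78] ((9.689022064208984, 124.79877471923828), (32.891395568847656, 2.9138026237487793), 69.775146484375) [-536.9  918.5   20
[... 889 characters left out ...]
 [290.5 218.1] [280 216  20   5  57] ((289.50347900390625, 218.04139709472656), (3.487910270690918, 19.100460052490234), 85.2363510131836) [602.7  45.2  20. ]
side [231.3 269.3] [206 264  51  12 312] ((230.9044189453125, 269.3122863769531), (50.241729736328125, 6.367847919464111), 6.709837436676025) [ 428.2 -170.8   20. ]
side [312.2 322.4] [291 306  43  35 836] ((311.70001220703125, 322.4000549316406), (24.59674835205078, 38.460365295410156), 63.43495178222656) [ 590.7 -355.3   20. ]
side [302.3 373.3] [286 358  33  31 457] ((302.3936767578125, 373.2330322265625), (18.63303565979004, 30.67387580871582), 47.72631072998047) [ 550.9 -471.6   20. ]
(371, 208) [ 59  87 109]
(406, 220) [46 67 84]
```

View pics/crop_t.png

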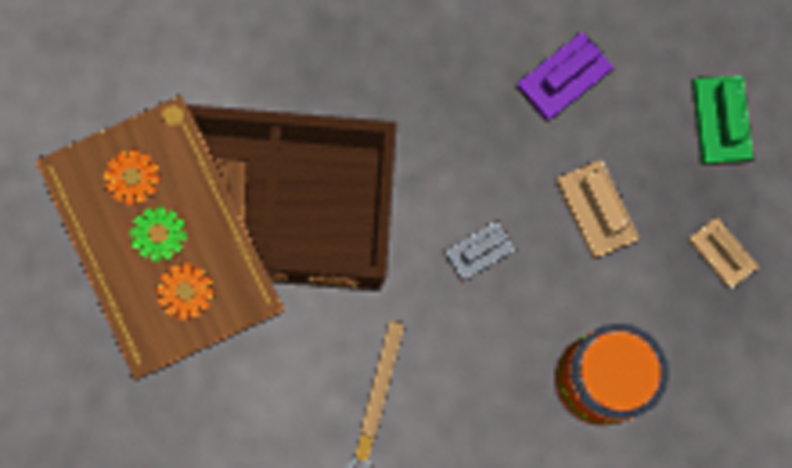

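View pics/crop_s.png

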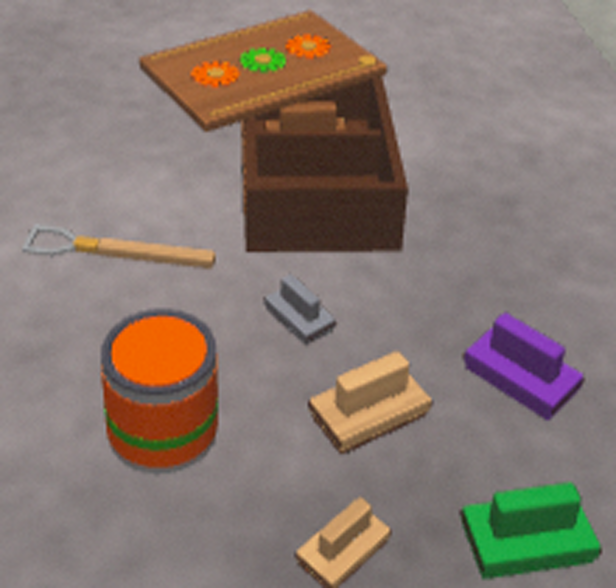

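The larger pale stamp is confirmed: crop_t (598,210), top view (371,208). It is clearly bigger than the other pale one at crop_t (724,253). Next I compute positions from the corners seen in the crops.

```bash
cat > m.py <<'E'
from h import *
T=lambda x,y,z:onz("top",(x+.5)/3.6+204.5,(y+.5)/3.6+149.5,z)
S=lambda x,y,z:onz("side",(x+.5)/2.8+179.5,(y+.5)/2.8+179.5,z)
def sh(n,*a):print(n,[q.round(1)[:2].tolist() for q in a])
st=dict(A=((605,160),(432,401)),B=((638,238),(344,434)),C=((598,258),(309,403)),)
for k,(t,s) in st.items(): sh("blk"+k,T(*t,20),S(*s,20))
sh("stT base/top D",T(557,181,20),T(557,181,0))
sh("handle top T",T(582,168,50),T(600,161,50),T(628,225,50),T(610,234,50))
sh("handle top S",S(336,384,50),S(402,353,50),S(411,365,50),S(347,393,50))
sh("box +x-y",T(396,122,70),S(408,187,70),S(402,250,0))
sh("box -x-y",T(385,278,70),S(244,187,70),S(247,250,0),T(380,291,0))
sh("pin",T(173,115,86),S(368,61,86))
sh("lid corner by tr bl br",T(38,160,83),T(180,97,83),T(283,310,83),T(137,378,83))
sh("lid side",S(139,62,83),S(205,122,83),S(385,68,83),S(310,11,83))
sh("tin",T(622,371,80),S(160,350,80))
sh("well wall -y top inner, +x",T(378,140,70))
E
python3 m.py
```

```text
blkA [[636.5, -358.2], [636.4, -361.1]]
blkB [[564.5, -384.2], [566.3, -385.0]]
blkC [[546.2, -347.5], [545.7, -354.1]]
stT base/top D [[616.9, -313.9], [621.7, -318.1]]
handle top T [[621.5, -330.1], [627.9, -346.3], [570.1, -368.1], [562.0, -351.9]]
handle top S [[562.2, -365.5], [615.8, -340.3], [619.8, -352.8], [568.6, -374.6]]
box +x-y [[657.8, -164.4], [658.0, -166.3], [658.5, -166.9]]
box -x-y [[519.1, -152.3], [516.5, -153.7], [519.8, -154.1], [519.3, -154.1]]
pin [[659.3, 30.4], [658.5, 23.8]]
lid corner by tr bl br [[619.6, 146.6], [676.4, 24.6], [489.2, -64.5], [431.6, 57.9]]
lid side [[430.1, 45.3], [488.6, -69.1], [674.1, 13.7], [617.1, 141.3]]
tin [[438.5, -348.8], [438.8, -350.2]]
well wall -y top inner, +x [[641.4, -148.3]]
```

```bash
cat > go.py <<'E'
# go.py x y z yaw_deg(closing line): remaining move in tool axes/units, translation before turn
from h import *;import sys
from scipy.spatial.transform import Rotation as R
x,y,z,a=map(float,sys.argv[1:5]);s=sense();q=np.array(s["ee_rot"]);r=R.from_quat(q[[1,2,3,0]])
c=np.cos(np.radians(a));n=np.sin(np.radians(a))
g=R.from_matrix(np.array([[-n,c,0],[c,n,0],[0,0,-1]]))
print("t",round(s["time_s"],2),"pos",np.round(s["eef_pos"],1),"F",np.round(s["force"],1),"w",round(s["grip_width"],3),"gf",round(s["grip_force"],1),"j6",round(s["joints"][5],2))
print("shift",(r.inv().apply(np.array([x,y,z])-s["eef_pos"])/25).round(2),"turn",((r.inv()*g).as_rotvec(degrees=True)/8).round(2))
E
for i in 1 2 3; do python3 -m crank '[[[-1,-0.97,0,0,0,0,60],[-1,-0.97,0,0,0,0,60],[-1,-0.97,0,0,0,0,60],[-1,-0.97,0,0,0,0,60],[-1,-0.97,0,0,0,0,60],[-1,-0.97,0,0,0,0,60],[-1,-0.97,0,0,0,0,60],[-1,-0.97,0,0,0,0,60]]]' 30|tail -c 300; done
python3 go.py 592 -354 120 112.5
```

```text
time_s: 0.9
eef_pos: [300.1, 242.9, 231.2]
ee_rot: [-0.0, 0.171, 0.985, -0.0]
force: [0.4, 0.7, 0.9]
grip_width: 0.7
grip_force: 0.0
time_s: 1.7
eef_pos: [423.1, -7.3, 231.1]
ee_rot: [-0.0, 0.171, 0.985, 0.0]
force: [0.9, 0.4, 0.3]
grip_width: 0.703
grip_force: 0.0
time_s: 2.5
eef_pos: [546.0, -257.2, 230.9]
ee_rot: [-0.0, 0.171, 0.985, 0.0]
force: [-0.1, -0.3, -0.2]
grip_width: 0.704
grip_force: 0.0
t 2.5 pos [ 546.  -257.2  230.9] F [-0.1 -0.3 -0.2] w 0.704 gf 0.0 j6 -1.86
shift [-3.04 -3.03  4.43] turn [ 0.   -0.   -5.28]
```

```bash
python3 -m crank '[[[-0.76,-0.76,0.5,0,0,0,60],[-0.76,-0.76,0.5,0,0,0,60],[-0.76,-0.76,0.5,0,0,0,60],[-0.76,-0.75,0.5,0,0,0,60],[0,0,0.6,0,0,-1,60],[0,0,0.6,0,0,-1,60],[0,0,0.6,0,0,-1,60],[0,0,0.6,0,0,-1,60]]]' >/dev/null
python3 - <<'E'
from h import *
i=capture("top");j=capture("side")
a=cv2.resize(i[160:260,320:430],None,fx=3.6,fy=3.6,interpolation=cv2.INTER_CUBIC);b=cv2.resize(j[250:380,240:380],None,fx=2.77,fy=2.77)
cv2.imwrite("pics/g1.png",np.hstack([a,b[:360,:390]]))
E
python3 go.py 592 -354 25 112.5
```

```text
t 3.4 pos [ 590.8 -352.1  118.5] F [-0.3 -0.3 -1.1] w 0.704 gf 0.0 j6 -2.49
shift [-0.04 -0.1   3.74] turn [ 0.03 -0.02 -1.27]
```

View pics/g1.png

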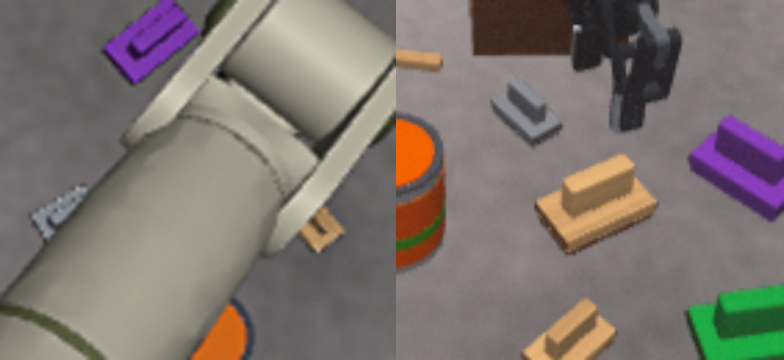

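The arm hides the stamp in the top view. The side view shows the open fingers above the stamp, which sits at about (597,200) in this picture, with the way down clear. I'll descend and grip.

```bash
python3 -m crank '[[[0,0,0.5,0,0,-0.65,60],[0,-0.1,0.5,0,0,-0.6,60],[0,0,0.5,0,0,0,60],[0,0,0.5,0,0,0,60],[0,0,0.5,0,0,0,60],[0,0,0.5,0,0,0,60],[0,0,0.5,0,0,0,60],[0,0,0.24,0,0,0,60]]]' 30; python3 -m crank '[[[0,0,0,0,0,0,60],[0,0,0,0,0,0,5],[0,0,0,0,0,0,5],[0,0,0,0,0,0,5],[0,0,0,0,0,0,5],[0,0,0,0,0,0,5],[0,0,0,0,0,0,5],[0,0,0,0,0,0,5]]]' 40;python3 go.py 592 -354 25 112.5
```

```text
time_s: 4.2
eef_pos: [592.0, -354.9, 26.1]
ee_rot: [-0.001, -0.193, 0.981, 0.001]
force: [-0.2, -0.1, 1.0]
grip_width: 0.701
grip_force: 0.0
time_s: 5.0
eef_pos: [592.7, -355.4, 28.5]
ee_rot: [0.0, -0.193, 0.981, -0.0]
force: [-1.0, -0.2, 6.1]
grip_width: 0.18
grip_force: 40.3
t 5.0 pos [ 592.7 -355.4   28.5] F [-1.  -0.2  6.1] w 0.18 gf 40.3 j6 -2.67
shift [0.01 0.06 0.14] turn [-0.01  0.   -0.02]
```

```bash
python3 -m crank '[[[0,0,-0.4,0,0,0,5],[0,0,-0.6,0,0,0,5],[0,0,-0.8,0,0,0,5],[0,0,-0.9,0,0,0,5],[0,0,-0.9,0,0,0,5],[0,0,-0.8,0,0,0,5],[-0.4,0.9,0,0,0,0,5],[-0.4,0.9,0,0,0,0,5]]]' 40 | grep -v rot; python3 -m crank '[[[-0.5,0.95,0,0,0,0,5],[-0.5,0.95,0,0,0,0,5],[-0.5,0.95,0,0,0,0,5],[-0.5,0.95,0,0,0,0,5],[-0.4,0.9,0,0,0,0,5],[0,0,0,0,0,0.9,5],[0,0,0,0,0,0.9,5],[0,0,0,0,0,0.9,5]]]'|grep -v rot
python3 go.py 593.4 -104.3 50 84.9
```

```text
time_s: 5.8
eef_pos: [593.9, -306.0, 139.4]
force: [-0.5, 0.1, -0.9]
grip_width: 0.179
grip_force: 39.5
time_s: 6.6
eef_pos: [605.0, -174.3, 139.0]
force: [0.5, -0.4, -1.3]
grip_width: 0.175
grip_force: 39.5
t 6.6 pos [ 605.  -174.3  139. ] F [ 0.5 -0.4 -1.3] w 0.175 gf 39.5 j6 -2.04
shift [0.44 2.81 3.56] turn [-0.    0.01  0.69]
```

```bash
python3 -m crank '[[[0.14,0.8,0,0,0,0,5],[0.15,0.8,0,0,0,0,5],[0.15,0.8,0,0,0,0.3,5],[0,0.4,0,0,0,0.39,5],[0,0,0.4,0,0,0,5],[0,0,0.4,0,0,0,5],[0,0,0,0,0,0,5],[0,0,0,0,0,0,5]]]' |grep -v rot; python3 go.py 593.4 -104.3 50 84.9
python3 - <<'E'
from h import *
j=capture("side")
cv2.imwrite("pics/p1.png",cv2.resize(j[130:290,200:390],None,fx=3.6,fy=3.6,interpolation=cv2.INTER_CUBIC))
E
```

```text
time_s: 7.4
eef_pos: [593.2, -105.3, 117.4]
force: [0.1, 0.3, -1.2]
grip_width: 0.18
grip_force: 39.5
t 7.4 pos [ 593.2 -105.3  117.4] F [ 0.1  0.3 -1.2] w 0.18 gf 39.5 j6 -1.86
shift [-0.01  0.04  2.7 ] turn [ 0.   -0.01  0.03]
```

View pics/p1.png

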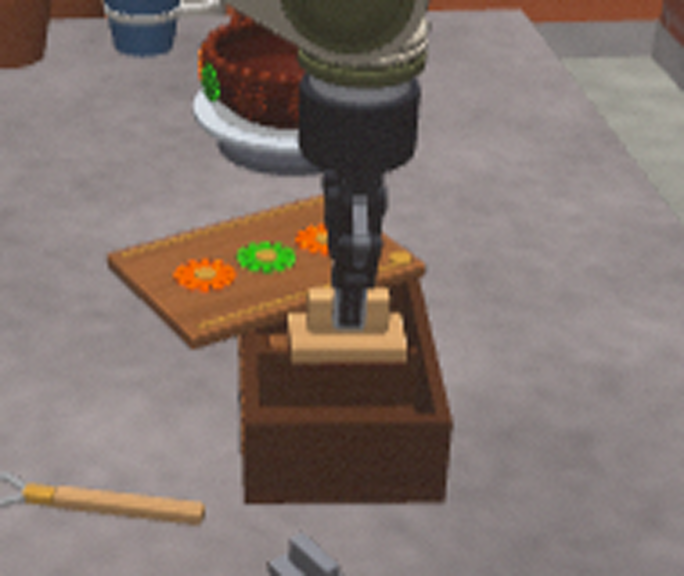

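The stamp hangs centred over the empty compartment: its front lower edge runs from (291,361) to (405,361), with the finger at x=347. The lid is clear of it. I'll lower it now.

```bash
python3 -m crank '[[[0,0.04,0.5,0,0,0,5],[0,0,0.6,0,0,0,5],[0,0,0.6,0,0,0,5],[0,0,0.5,0,0,0,5],[0,0,0.4,0,0,0,5],[0,0,0.3,0,0,0,5],[0,0,0.2,0,0,0,5],[0,0,0,0,0,0,5]]]' |grep -v rot
```

```text
time_s: 8.25
eef_pos: [593.3, -103.6, 39.8]
force: [-0.6, -0.1, -0.5]
grip_width: 0.176
grip_force: 39.5
```

```bash
python3 -m crank '[[[0,0,0.06,0,0,0,5],[0,0,0.05,0,0,0,5],[0,0,0,0,0,0,5],[0,0,0,0,0,0,16],[0,0,0,0,0,0,25],[0,0,0,0,0,0,38],[0,0,0,0,0,0,38],[0,0,0,0,0,0,38]]]' |grep -v rot
```

```text
time_s: 9.05
eef_pos: [593.4, -103.7, 37.5]
force: [-0.1, 0.2, -0.2]
grip_width: 0.444
grip_force: 0.0
```

```bash
python3 -m crank '[[[0,0,-0.4,0,0,0,38],[0,0,-0.7,0,0,0,38],[0,0,-0.9,0,0,0,38],[0,0,-0.9,0,0,0,38],[0,0,-0.9,0,0,0,38],[0,0,-0.7,0,0,0,38],[0.9,0.9,0,0,0,0,0],[0.9,0.9,0,0,0,0,0]]]' |grep -v rot
python3 -m crank '[[[0.9,0.98,0,0,0,0,0],[0.9,0.99,0,0,0,0,0],[0.9,0.99,0,0,0,0,0],[0.9,0.99,0,0,0,0,0],[0.9,0.99,0,0,0,0,0],[0.9,0.99,0,0,0,0,0],[0,0,0,0,0,0.93,0],[0,0,0,0,0,0.93,0]]]' |grep -v rot
python3 -m crank '[[[0,0,0,0,0,0.93,0],[0,0,0,0,0,0.93,0],[0,0,0,0,0,0.93,0],[0,0,0,0,0,0.93,0],[0,0,0,0,0,0.93,0],[0,0,0,0,0,0.93,0],[0,0,0,0,0,0,0],[0,0,0,0,0,0,0]]]' |grep -v rot
python3 go.py 430.9 105.3 75 25.3
python3 - <<'E'
from h import *
i=capture("top");j=capture("side")
a=cv2.resize(i[160:290,205:325],None,fx=3.3,fy=3.3,interpolation=cv2.INTER_CUBIC);b=cv2.resize(j[160:290,210:330],None,fx=3.3,fy=3.3)
cv2.imwrite("pics/l1.png",np.hstack([a,b]))
E
```

```text
time_s: 9.85
eef_pos: [552.1, -54.8, 151.1]
force: [0.4, 0.4, -0.3]
grip_width: 0.111
grip_force: 0.0
time_s: 10.65
eef_pos: [430.0, 104.7, 151.0]
force: [0.5, 0.2, -0.1]
grip_width: -0.001
grip_force: 0.0
time_s: 11.45
eef_pos: [430.4, 104.0, 150.5]
force: [0.4, 0.3, 0.2]
grip_width: -0.002
grip_force: 0.0
t 11.45 pos [430.4 104.  150.5] F [0.4 0.3 0.2] w -0.002 gf 0.0 j6 -0.48
shift [0.04 0.04 3.02] turn [0.   0.   0.07]
```

View pics/l1.png

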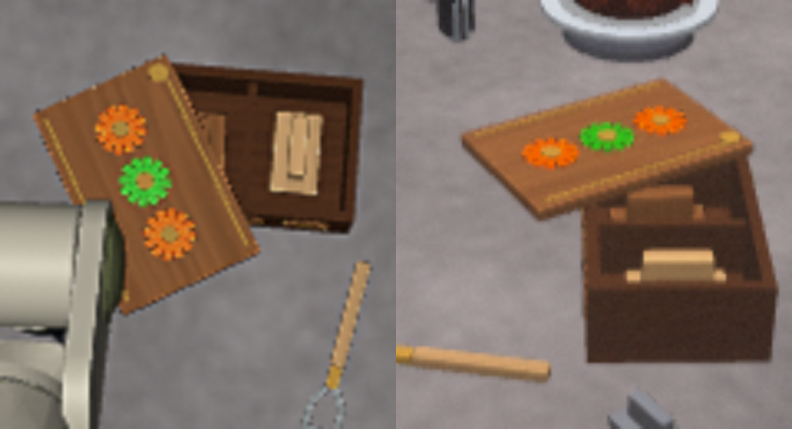

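The pale stamp stands handle up and centred in its compartment, at (297,150) in the top half and (677,265) in the side half. The lid has not moved. I'll lower beside the lid edge and bring the fingers up to it.

```bash
python3 -m crank '[[[0,0,0.6,0,0,0,0],[0,0,0.7,0,0,0,0],[0,0,0.7,0,0,0,0],[0,0,0.6,0,0,0,0],[0,0,0.4,0,0,0,0],[-0.3,0,0,0,0,0,0],[-0.3,0,0,0,0,0,0],[-0.3,0,0,0,0,0,0]]]' |grep -v rot
python3 go.py 443.7 78.2 75 25.3
```

```text
time_s: 12.35
eef_pos: [440.9, 83.0, 75.8]
force: [-0.4, -1.3, -0.5]
grip_width: 0.002
grip_force: 0.0
t 12.35 pos [440.9  83.   75.8] F [-0.4 -1.3 -0.5] w 0.002 gf 0.0 j6 -0.52
shift [-0.22  0.02  0.03] turn [0.01 0.01 0.05]
```

```bash
python3 -m crank '[[[-0.2,0,0,0,0,0,0],[-0.37,-0.275,0,0,0,-0.375,0],[-0.37,-0.275,0,0,0,-0.375,0],[-0.37,-0.275,0,0,0,-0.375,0],[-0.37,-0.275,0,0,0,-0.375,0],[-0.37,-0.275,0,0,0,-0.375,0],[-0.37,-0.275,0,0,0,-0.375,0],[-0.37,-0.275,0,0,0,-0.375,0]]]' |grep -v rot
python3 - <<'E'
import math
P=(660,30)
for f in (46.3,64.3,70.3,76,80.9,84.9):
    a=math.radians(f);c,s=math.cos(a),math.sin(a);print(f,P[0]-175*c-136*s,P[1]-175*s+136*c)
E
python3 go.py 441.1 2.5 75 46.3
python3 - <<'E'
from h import *
cv2.imwrite("pics/l2.png",np.hstack([cv2.resize(capture(c)[160:290,205:325],None,fx=3.3,fy=3.3) for c in("top","side")]))
E
```

```text
time_s: 13.15
eef_pos: [439.3, -1.7, 75.3]
force: [-1.9, 0.5, 0.3]
grip_width: -0.001
grip_force: 0.7
46.3 440.77204621784847 -2.559242627721673
64.3 461.5631852973752 -68.71084322745997
70.3 472.9683356815235 -88.91239019656749
76 485.7034494965226 -106.90037429674457
80.9 498.0340605123414 -121.28791903479973
84.9 508.981913152508 -132.21756207304867
t 13.15 pos [439.3  -1.7  75.3] F [-1.9  0.5  0.3] w -0.001 gf 0.7 j6 -1.09
shift [0.06 0.17 0.01] turn [-0.   -0.    0.06]
```

View pics/l2.png

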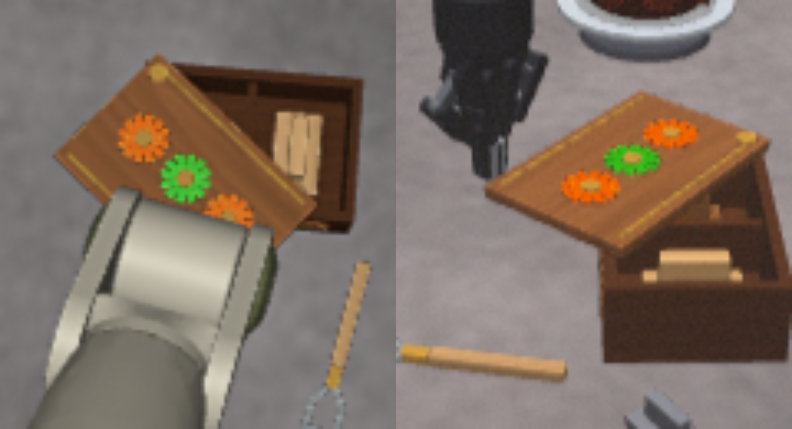

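The lid follows the fingers: its long edge now lies at about 46°, with the fingers at (490,165) in the side half. I'll keep pushing along the arc.

```bash
python3 -m crank '[[[-0.37,-0.275,0,0,0,-0.375,0],[-0.37,-0.275,0,0,0,-0.375,0],[-0.37,-0.275,0,0,0,-0.375,0],[-0.37,-0.275,0,0,0,-0.375,0],[-0.37,-0.275,0,0,0,-0.375,0],[-0.37,-0.275,0,0,0,-0.375,0],[-0.37,-0.275,0,0,0,-0.375,0],[-0.37,-0.275,0,0,0,-0.375,0]]]' |grep -v rot
python3 go.py 473 -88.9 75 70.3; python3 go.py 498 -121.3 75 80.9
```

```text
time_s: 14.05
eef_pos: [471.4, -86.8, 75.1]
force: [-2.9, -0.5, -0.2]
grip_width: -0.002
grip_force: 0.9
t 14.05 pos [471.4 -86.8  75.1] F [-2.9 -0.5 -0.2] w -0.002 gf 0.9 j6 -1.66
shift [-0.09 -0.06  0.  ] turn [-0.   -0.01  0.05]
t 14.05 pos [471.4 -86.8  75.1] F [-2.9 -0.5 -0.2] w -0.002 gf 0.9 j6 -1.66
shift [-1.46 -0.95  0.  ] turn [-0.   -0.01 -1.27]
```

```bash
python3 -m crank '[[[-0.24,-0.17,0,0,0,-0.21,0],[-0.24,-0.17,0,0,0,-0.21,0],[-0.24,-0.16,0,0,0,-0.21,0],[-0.24,-0.16,0,0,0,-0.21,0],[-0.24,-0.16,0,0,0,-0.21,0],[-0.24,-0.16,0,0,0,-0.21,0],[0,0,0,0,0,0,0],[0,0,0,0,0,0,0]]]' |grep -v rot
python3 go.py 498 -121.3 75 80.9
python3 go.py 509 -132.2 75 84.9
python3 - <<'E'
from h import *
j=capture("side")
cv2.imwrite("pics/s3.png",cv2.resize(j[180:290,210:350],None,fx=5,fy=5,interpolation=cv2.INTER_CUBIC))
E
```

```text
time_s: 14.85
eef_pos: [499.9, -119.3, 75.1]
force: [0.1, -0.9, -0.9]
grip_width: 0.002
grip_force: 0.0
t 14.85 pos [ 499.9 -119.3   75.1] F [ 0.1 -0.9 -0.9] w 0.002 gf 0.0 j6 -1.87
shift [ 0.06 -0.09  0.  ] turn [ 0.    0.   -0.03]
t 14.85 pos [ 499.9 -119.3   75.1] F [ 0.1 -0.9 -0.9] w 0.002 gf 0.0 j6 -1.87
shift [-0.44 -0.45  0.  ] turn [ 0.    0.   -0.53]
```

View pics/s3.png

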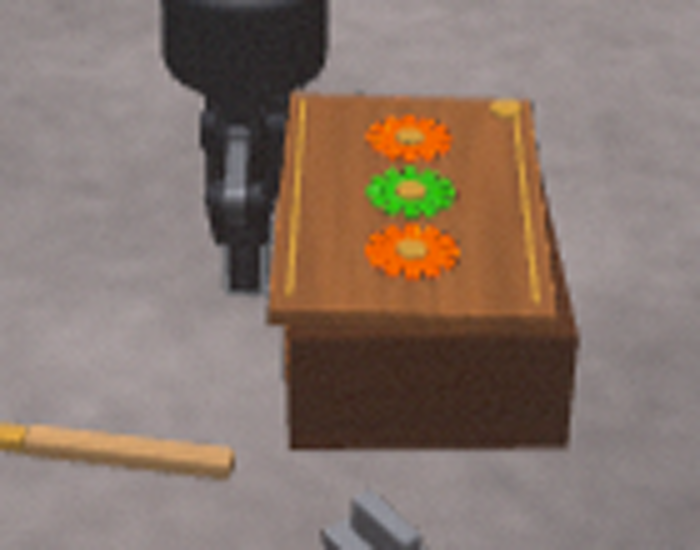

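The side view shows the lid nearly shut. Its front edge runs from (270,310) to (556,318), so its near end still sits left of the box by a few degrees. I'll measure what is left from these corners.

```bash
python3 - <<'E'
from h import *
S=lambda x,y,z:onz("side",(x+.5)/5+209.5,(y+.5)/5+179.5,z)
A,B,C,D=S(270,309,83),S(556,318,83),S(528,100,83),S(294,93,83)
an=lambda a,b:np.degrees(np.arctan2(b[1]-a[1],b[0]-a[0])).round(2)
for p in(A,B,C,D):print(p.round(1)[:2])
print("front",an(A,B)+90,"left",an(A,D),"right",an(B,C),"lens",np.linalg.norm(A-B),np.linalg.norm(A-D))
b0,b1=S(290,446,0),S(570,447,0);print("box base",b0.round(1),b1.round(1),an(b0,b1)+90)
E
```

```text
[ 509.  -150.2]
[ 644.8 -169.6]
[673.4  38.4]
[541.1  57. ]
front 81.9 left 81.19 right 82.17 lens 137.22691239902272 209.66855582188913
box base [ 519.1 -153.4    0. ] [ 659.4 -167.1    0. ] 84.39
```

```bash
python3 -m crank '[[[-0.07,-0.07,0,0,0,-0.09,0],[-0.07,-0.07,0,0,0,-0.09,0],[-0.07,-0.07,0,0,0,-0.09,0],[-0.07,-0.07,0,0,0,-0.09,0],[-0.06,-0.07,0,0,0,-0.09,0],[-0.03,-0.05,0,0,0,-0.08,0],[0,0,0,0,0,0,0],[0,0,0,0,0,0,0]]]' |grep -v rot
python3 go.py 509 -132.2 75 84.9
cat > meas.py <<'E'
from h import *
import sys
# average frames; lid outline from colour, edge lines fitted in world plane z=83
im=np.mean([capture("side").astype(float) for _ in range(4)],0).astype(np.uint8)
cv2.imwrite("pics/"+sys.argv[1],cv2.resize(im[180:290,210:350],None,fx=5,fy=5,interpolation=cv2.INTER_CUBIC))
big=cv2.resize(im[180:290,210:350],None,fx=5,fy=5,interpolation=cv2.INTER_CUBIC)
S=lambda x,y,z:onz("side",(x+.5)/5+209.5,(y+.5)/5+179.5,z)
def edge(rows,lo,hi,f,sign,z,ax):
    P=[]
    for r in rows:
        l=(big[r,lo:hi] if ax==0 else big[lo:hi,r]).astype(float);g=np.diff(cv2.GaussianBlur(f(l).reshape(-1,1),(1,9),0).ravel())*sign
        k=lo+g.argmax();P.append(S(*((k,r) if ax==0 else (r,k)),z)[:2])
    P=np.array(P,np.float32);v=cv2.fitLine(P,cv2.DIST_HUBER,0,.01,.01).ravel()
    a=np.degrees(np.arctan2(v[1],v[0]))%180
    n=np.array([-v[1],v[0]]);return round(a,2),v[2:].round(1),round(float(np.std((P-v[2:])@n)),2)
red=lambda l:l[:,2]-l[:,0]
br=lambda l:l.sum(1)
print("lid front(-90)",edge(range(310,530,4),285,345,br,-1,83,1))
print("lid left",edge(range(180,290,4),255,320,red,1,83,0))
print("lid right",edge(range(130,290,4),515,590,red,-1,83,0))
print("box base front",edge(range(310,560,4),425,465,br,1,0,1))
E
python3 meas.py s4.png
```

```text
time_s: 15.7
eef_pos: [507.8, -130.9, 75.1]
force: [1.3, 0.4, -0.4]
grip_width: -0.001
grip_force: 0.0
t 15.7 pos [ 507.8 -130.9   75.1] F [ 1.3  0.4 -0.4] w -0.001 gf 0.0 j6 -1.96
shift [-0.05 -0.05  0.  ] turn [-0.    0.    0.01]
lid front(-90) (np.float32(174.94), array([ 579. , -161.3], dtype=float32), 0.15)
lid left (np.float32(79.93), array([527.8, -77.6], dtype=float32), 0.94)
lid right (np.float32(85.05), array([662.9, -79.2], dtype=float32), 0.44)
box base front (np.float32(174.7), array([ 584. , -161.7], dtype=float32), 0.51)
```

View pics/s4.png

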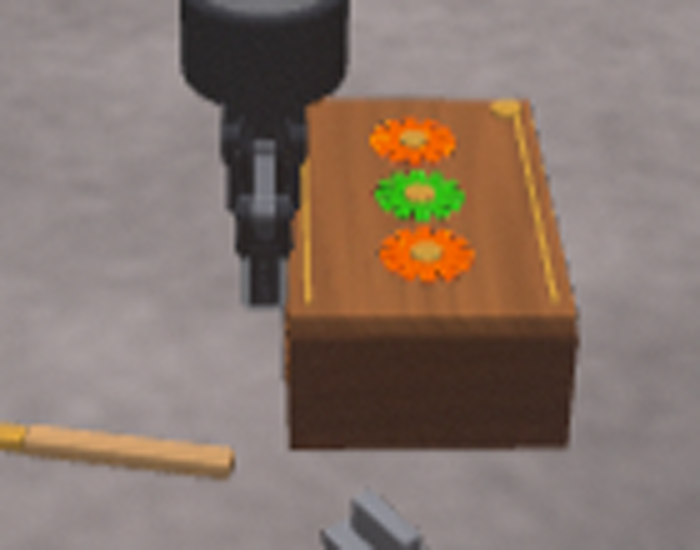

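The lid's front edge at (290–575, 318) and its right edge read 84.9–85.05°, and the box reads 84.7–85.0°, so it is square within the measuring error. I'll back the arm off and check by numbers with the view clear.

```bash
python3 -m crank '[[[0.3,0,0,0,0,0,0],[0.6,0,0,0,0,0,0],[0.8,0,0,0,0,0,0],[0.6,0,-0.9,0,0,0,0],[0,0,-1,0,0,0,0],[0,0.9,-1,0,0,0,0],[0,0.9,-1,0,0,0,0],[0,0.9,-0.5,0,0,0,0]]]' |grep -v rot
python3 -m crank '[[[0,1,0,0,0,0,0],[0,1,0,0,0,0,0],[0,1,0,0,0,0,0],[0,1,0,0,0,0,0],[0,1,0,0,0,0,0],[0,1,0,0,0,0,0],[0,0,0,0,0,0,0],[0,0,0,0,0,0,0]]]' |grep -v rot
python3 meas.py s5.png
python3 - <<'E'
from h import *
im=np.mean([capture("top").astype(float) for _ in range(4)],0).astype(np.uint8)
hsv=cv2.cvtColor(im,cv2.COLOR_BGR2HSV)[150:260,205:325]
m=((hsv[...,1]>90)&(hsv[...,2]>70)).astype(np.uint8)
k,l,st,c=cv2.connectedComponentsWithStats(m);i=1+st[1:,4].argmax()
p=np.argwhere(l==i)[:,::-1]+[205,150]
w=np.array([onz("top",*q,83)[:2] for q in p.astype(float)],np.float32)
print(cv2.minAreaRect(w),st[i])
tin=0
E
```

```text
time_s: 16.7
eef_pos: [456.4, -58.0, 187.0]
force: [0.9, -1.4, -0.2]
grip_width: 0.0
grip_force: 0.0
time_s: 17.5
eef_pos: [469.1, 90.8, 184.9]
force: [0.4, -0.5, -0.2]
grip_width: -0.002
grip_force: 0.0
lid front(-90) (np.float32(174.94), array([ 579. , -161.3], dtype=float32), 0.11)
lid left (np.float32(86.07), array([521.1, -83.7], dtype=float32), 2.47)
lid right (np.float32(85.06), array([663. , -76.8], dtype=float32), 0.42)
box base front (np.float32(174.7), array([ 584. , -161.7], dtype=float32), 0.51)
((596.1347045898438, -54.11469268798828), (208.87423706054688, 139.9049835205078), 84.95816040039062) [  41   28   69   49 2933]
```

```bash
python3 -c "from rig import *;print(finish_job())"
```

```text
the job is handed in; nothing more can be done
None
```

The larger pale stamp stands handle up in the empty compartment and the lid is shut square to within about 0.3° of the box by measurement; I handed the job in at about 18 s, with the arm well clear and the other things not touched.

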